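# Find the crowned blank with a straightedge

## Task

One of the two planed blanks held in the jig is crowned. Find out which: lay the straightedge across the grain over the middle of a blank, with its middle on the pale stave, and press down first its red end, then its blue end; on the crowned blank it rocks, on the flat one it does not. Finish with the straightedge lying like that on the crowned blank and the brass weight standing upright on one of its painted ends so that it stays tipped for the teacher to see, and do not disturb the amber jar, the glue bottle or the cork sanding block.

Things in the scene. Friction and masses are not known exactly. Their poses are not given: they have to be found in the camera images.
- jig: Fixed plywood jig, 210 (x) x 334 (y) x 12 mm, origin under its centre, z up. It holds two blanks side by side along y, centres 184 mm apart. Between them at its centre is a steel clamp whose plate (60 mm in x, 64 in y) and red lever reach 62 mm above the bench; the plate edge is 60 mm from each blank's centre line. Low outer cleats lie below the faces.
- seat_right (a point): Centre of the upper face of the right (jig -y) blank in the jig, 40 mm above the bench. Blank: fixed, 190 mm along this point's x (across the grain), 130 along y, 28 thick, a pale stave 30 mm wide down its middle. One blank is flat, the other crowned (level on the pale stave, then falling 3.4 deg, about 5 mm, to both x ends); which is which changes. Lay the straightedge along x, centred here.
- seat_left (a point): Centre of the upper face of the left (jig +y) blank in the jig, 40 mm above the bench. Blank: fixed, 190 mm along this point's x (across the grain), 130 along y, 28 thick, a pale stave 30 mm wide down its middle. One blank is flat, the other crowned (level on the pale stave, then falling 3.4 deg, about 5 mm, to both x ends); which is which changes. Lay the straightedge along x, centred here.
- straightedge: Loose straightedge: aluminium bar 176 (x) x 36 (y) x 6 mm, dark grip rib along its middle, 60 long, 12 wide, top 28 mm above the underside; 140 g. Origin: centre of underside; x to the red end, z up. Starts flat on the bench. On the crowned blank it lies level until an end is pressed: it tips 3.4 deg, that end sinks about 4 mm, the other rises about 5; let go, it falls level.
- edge_center (a point): Centre of the straightedge, 14 mm above its underside, inside the grip rib (the place to grip, across the 12 mm of the rib). Axes as the straightedge.
- red_end (a point): Top of the bar in the middle of its red-painted end, 72 mm from the centre along +x, 6 mm above the underside: where to press. The paint covers the outer 34 mm.
- blue_end (a point): The same at the blue-painted end, 72 mm from the centre along -x.
- weight: The loose brass weight as a whole: upright cylinder, 32 mm diameter, 44 mm high, about 0.27 kg; origin at the centre of its underside.
- weight_center (a point): Centre of the brass weight, half-way up (22 mm above its foot).
- jar_center (a point): Bystander: amber glass jar with steel cap, 56 mm diameter, 75 mm high; centre, half-way up. It and the brass weight may have swapped places.
- glue_center (a point): Bystander: white glue bottle with orange cap, 56 mm diameter, 145 mm high; centre, half-way up.
- sander_center (a point): Bystander: cork sanding block, 70 (x) x 110 (y) x 35 mm; centre, half-way up.
Mind the look-alikes: they are no part of the job. Of the things that look like the weight, take the one that is farthest to the robot's right at the start. Of the things that look like the straightedge, take the one that is farthest to the robot's left at the start.

How it is judged (in metres and radians):
On the way, in this order (a step that is already met when the one before it is completed fails the run):
1. the straightedge lies across a blank and tips red end down under a press on the red end ((horizontal distance between edge_center and seat_left below 0.03 m or horizontal distance between edge_center and seat_right below 0.03 m) and angle between the x axis of edge_center and the x axis of seat_left, either way round below 0.2 rad and height (world z) of edge_center between 0.047 and 0.063 m and angle between edge_center's own z axis and vertical below 0.12 rad and angle between edge_center's own x axis and vertical above 1.6008 rad and contact force between the fingers and straightedge above 1 N and horizontal distance between the grasp point and red_end below 0.04 m), for 0.05 s.
2. it then tips blue end down under a press on the blue end: it rocks ((horizontal distance between edge_center and seat_left below 0.03 m or horizontal distance between edge_center and seat_right below 0.03 m) and angle between the x axis of edge_center and the x axis of seat_left, either way round below 0.2 rad and height (world z) of edge_center between 0.047 and 0.063 m and angle between edge_center's own z axis and vertical below 0.12 rad and angle between edge_center's own x axis and vertical below 1.5408 rad and contact force between the fingers and straightedge above 1 N and horizontal distance between the grasp point and blue_end below 0.04 m), for 0.05 s.
At the end, for the whole second after the job is handed in: The straightedge lies across a blank (within 30 mm and 0.2 rad of its middle line), tipped over 0.03 rad lengthwise, as only the crowned blank allows; the weight stands upright (0.2 rad) on its low end, 40 to 90 mm from the middle, within 20 mm of the centre line; both at rest ((horizontal distance between edge_center and seat_left below 0.03 m or horizontal distance between edge_center and seat_right below 0.03 m) and angle between the x axis of edge_center and the x axis of seat_left, either way round below 0.2 rad and height (world z) of edge_center between 0.047 and 0.063 m and angle between edge_center's own z axis and vertical below 0.12 rad and ((angle between edge_center's own x axis and vertical above 1.6008 rad and x of weight_center in the frame of edge_center between 0.04 and 0.09 m) or (angle between edge_center's own x axis and vertical below 1.5408 rad and x of weight_center in the frame of edge_center between -0.09 and -0.04 m)) and y of weight_center in the frame of edge_center between -0.02 and 0.02 m and z of weight_center in the frame of edge_center between 0.009 and 0.02 m and angle between weight_center's own z axis and vertical below 0.2 rad and linear speed of each of straightedge, weight below 0.02 m/s); the robot touches nothing.
It fails at once if the amber jar is knocked over or pushed more than 20 mm (distance of jar_center from where it was at the start of the episode above 0.02 m or angle between jar_center's own z axis and vertical above 0.35 rad).
It fails at once if the glue bottle is knocked over or pushed more than 20 mm (distance of glue_center from where it was at the start of the episode above 0.02 m or angle between glue_center's own z axis and vertical above 0.35 rad).
It fails at once if the cork sanding block is knocked over or pushed more than 20 mm (distance of sander_center from where it was at the start of the episode above 0.02 m or angle between sander_center's own z axis and vertical above 0.35 rad).
It also fails if it takes over 72 s, if anything falls off the work surface, if the arm or the gripper's body presses on something with over 40 N, if the wrist force passes 120 N, or if a joint passes its speed limit or range.

## Robot

A 6-joint arm with a two-finger parallel gripper is mounted at the origin on the work surface. World frame = base frame: x ahead of the robot, y to its left, z up, the work surface at z = 0. Lengths are in m, angles in degrees, forces in N, time in s.
With the tool pointing down it reaches from about 0.35 to 0.875 m from the base axis. Payload 4.2 kg.
Tool frame: the origin (TCP) lies midway between the tips of the shut fingers; the grasp point (between the pads) lies 19 mm behind it; z points along the fingers, y is the line along which they close (so a half turn about z gives the same grasp; the last joint's range is limited). The gripper opens to 87 mm and grips with 3 to 60 N. Pads are 19 mm wide; open, the fingers measure 117 mm over their backs; the gripper's body (75 mm by 190 mm) begins 51 mm behind the grasp point.
Start: joints at [-49.412, 22.042, 0.453, 0, -68.411, -14.817], TCP at [0.272, -0.563, 0.223] pointing down, gripper open.
Joint ranges: [-179.83, 179.83], [-69.29, 118.12], [-61.27, 80.66], [-181.25, 117.63], [-171.15, -9.14], [-177.46, 177.46]. Speed limits (degrees/s): [159.86, 159.86, 180, 180, 180, 180].

## Interface

Orientations are given as a 3x3 rotation matrix whose columns are the frame's x, y, z axes.
In Python, from station import r, cams gives the robot as it stands.
- The arm moves only by the tool play_rows, never from a script. Its argument "commands" is text: rows parted by semicolons, each of 6 numbers parted by spaces: the shift along the world's x, y, z normalised to -1 to 1, where 1 is 30 mm, then the turn, a rotation vector about the world's x, y, z normalised to -1 to 1, where 1 is 0.15 rad. A call has 1 to 20 rows; each row shifts and turns the commanded pose from where the row before left it; what a row does not reach is not made up. A row lasts 1/10 s, in which the tool goes at most 50 mm and 8.59 degrees, less where a joint would pass 70% of its speed; a pose out of reach is approached as far as the arm can. A call with a number of a shift or a turn outside -1 to 1 is refused whole. A call with a gripper value outside its range is refused whole. "grip" is the finger opening in mm, from 0 to 87, set as the call begins (left out, the last holds). The fingers move at their own pace and stop on an object; the grip force is fixed at half the most. Time passes only in rows, so rows that do not move let the fingers close. It gives the time, the measured TCP pose, the force, the opening and the grip force at its end, in the units of the state.
- r.sense(): the state, without advancing time (a new reading comes with each control period).
- cams.capture(name): name is "scene" or "top"; returns (picture, depth): 480x640x3 uint8, blue, green, red; 480x640 float32, m along the optical axis (not along the pixel's ray), 0 where there is no reading.
- cams.camera_info(name): a dict with "mtx" (3x3 intrinsics, pixels), "R" (3x3) and "t" (3): a world point X has camera coordinates R X + t. Camera axes: x right, y down, z forward; pixel columns grow to the right and rows downward; lengths in m; the calibration is good to about 2 mm. A picture is of the moment at which its call begins. camera_info takes no time and is no camera call.
- r.finish_job(): hands the job in; it is judged then, once.
The state is a dict: "time_s": time; "joints": joint angles; "joint_velocities": joint speeds; "effort": joint torques, N m; "tcp_pos": TCP position; "ee_rot": TCP orientation; "wrist_force": force on the tool from outside, world axes, zero at the start; "moment": the same for the moment, N m; "gripper_width": opening from 0.0 (shut) to 1.0 (fully open); "gripper_force": force on a finger pad.
Only numpy, scipy, OpenCV 4.12 (cv2) and the standard library are available. Lean on these libraries where they do the work, as an engineer would, in place of code of your own. Each camera call takes 0.05 s, during which the arm holds its last target. There are 200 camera calls.

## Working session

There is one attempt and no reset: what is moved stays moved. The work goes in short steps, Python scripts to look and compute and a tool call to move; the robot and the scene stay as the last step left them, time stands still between calls to the robot, and variables do not carry over. Pictures are saved under pics/ and viewed, at most 10 in all, crops included, and the job is handed in when it is done.

Besides the shell and the picture viewer there is one more tool, called after "Emit:" by a JSON object that holds its "name" and its "arguments". play_rows: Moves the arm, as the interface text tells. Scaled input: -1 to 1 covers 30 mm each way for a shift and 0.15 rad each way for a turn. Its arguments: {"type":"object","properties":{"commands":{"type":"string"},"grip":{"type":"number"}},"required":["commands"]}

```bash
mkdir -p pics; cat > h.py <<'E'
import numpy as np, cv2
from station import r, cams
def snap(n):
    im,d=cams.capture(n); return im,d,cams.camera_info(n)
def cloud(d,c):
    v,u=np.indices(d.shape); K=np.array(c["mtx"]);
    P=np.stack([(u-K[0,2])/K[0,0]*d,(v-K[1,2])/K[1,1]*d,d],-1)
    return (P-np.array(c["t"]).ravel())@np.array(c["R"])
def ray(c,u,v,z):
    K=np.array(c["mtx"]);R=np.array(c["R"]);t=np.array(c["t"]).ravel()
    o=-R.T@t; d=R.T@np.array([(u-K[0,2])/K[0,0],(v-K[1,2])/K[1,1],1]); return o+d*(z-o[2])/d[2]
E
python3 - <<'E'
from h import *
for n in("top","scene"):
    im,d,c=snap(n); cv2.imwrite(f"pics/{n}0.png",im); np.savez(f"{n}0.npz",im=im,d=d)
    print(n,-np.array(c["R"]).T@np.array(c["t"]).ravel(),np.array(c["mtx"])[0])
E
```

```text
top [ 0.42321665 -0.11187773  1.35673826] [563.93087905   0.         319.0257152 ]
scene [ 1.01170896 -0.87984707  0.73200901] [534.25462402   0.         319.25147544]
```

View pics/top0.png

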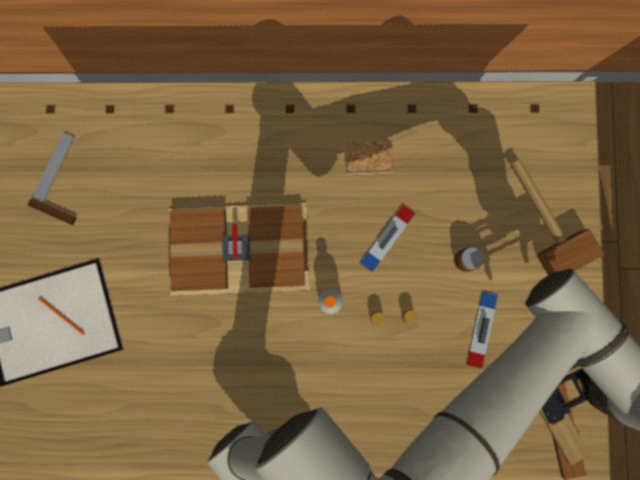

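View pics/scene0.png

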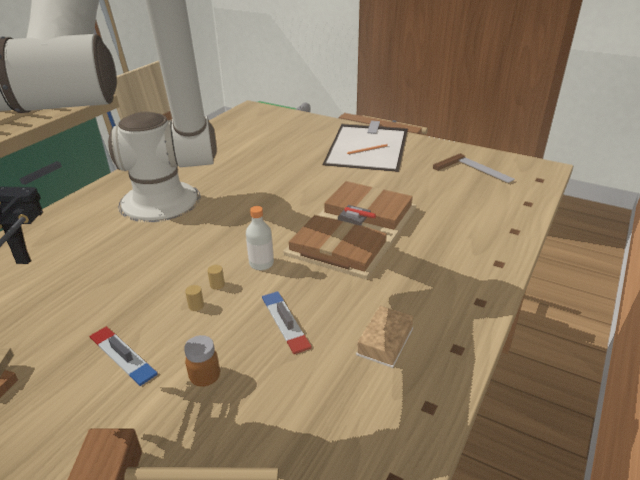

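Top view, with up being +x and left being +y:
- **Straightedge candidates:** (388,238) and (482,330). The leftmost is (388,238), with its red end at (405,214) and blue end at (370,263).
- **Weight candidates:** brass cylinders at (377,318) and (410,317). The rightmost is (410,317). The jar at (470,258) is not a weight.
- **Bystanders and jig:** glue bottle (330,302), sander (369,157), jig (238,248).

```bash
python3 - <<'E'
from h import *
f=np.load("top0.npz"); im,d=f["im"],f["d"]; c=cams.camera_info("top"); P=cloud(d,c)
cv2.imwrite("pics/crop0.png",cv2.resize(im[190:350,150:510],None,fx=2.2,fy=2.2,interpolation=cv2.INTER_CUBIC))
hsv=cv2.cvtColor(im,cv2.COLOR_BGR2HSV)
def box(n,u0,u1,v0,v1,m,z):
    M=np.zeros(d.shape,bool); M[v0:v1,u0:u1]=m[v0:v1,u0:u1]
    v,u=np.nonzero(M); q=ray(c,u.mean(),v.mean(),z); print(n,len(u),u.mean(),v.mean(),q.round(4),"zmed",np.median(P[M][:,2]).round(4)); return q
H,S,V=hsv[...,0],hsv[...,1],hsv[...,2]
red=((H<6)|(H>174))&(S>170); blue=(H>100)&(H<125)&(S>150)
a=box("red",355,420,200,275,red,.006);b=box("blue",355,420,200,275,blue,.006)
print("edge c",(a+b)/2,"yaw",np.degrees(np.arctan2(*(a-b)[[1,0]])), np.linalg.norm(a-b))
for n,(u0,u1,v0,v1),zl in (("weight",(398,425,302,332),.035),("weight2",(364,392,302,332),.035),("glue",(310,350,285,320),.1),("jar",(450,490,240,275),.06),("sander",(340,398,135,180),.025)):
    m=P[...,2]>zl; M=np.zeros_like(m); M[v0:v1,u0:u1]=m[v0:v1,u0:u1]; q=P[M]; print(n,len(q),np.median(q,0).round(4),q.min(0).round(3),q.max(0).round(3))
for n,(u0,u1,v0,v1) in(("L",(160,227,200,300)),("R",(246,312,200,300))):
    m=(P[...,2]>.03)&(P[...,2]<.045); M=np.zeros_like(m,np.uint8); M[v0:v1,u0:u1]=m[v0:v1,u0:u1]
    v,u=np.nonzero(M); q=np.array([ray(c,x,y,.04)[:2] for x,y in zip(u,v)]).astype(np.float32)
    print(n,cv2.minAreaRect(q),np.median(P[M>0][:,2]))
    X=P[M>0]; xc=X[:,0].mean()
    for lo in np.arange(-.095,.095,.019):
        s=(X[:,0]-xc>lo)&(X[:,0]-xc<lo+.019); print(round(lo,3),X[s][:,2].mean().round(4),end="; ")
    print()
print(r.sense()["ee_rot"])
E
```

```text
red 168 404.9166666666667 213.63690476190476 [ 0.6168 -0.283   0.006 ] zmed 0.005
blue 153 369.7516339869281 261.5686274509804 [ 0.5008 -0.1984  0.006 ] zmed 0.0055
edge c [ 0.55882334 -0.24073983  0.006     ] yaw -36.11009527771681 0.14357620667078613
weight 152 [ 0.3715 -0.2899  0.0429] [ 0.357 -0.305  0.035] [ 0.423 -0.112  1.357]
weight2 153 [ 0.3665 -0.2148  0.043 ] [ 0.352 -0.229  0.036] [ 0.423 -0.112  1.357]
glue 271 [ 0.4079 -0.1047  0.1104] [ 0.385 -0.126  0.1  ] [ 0.427 -0.084  1.357]
jar 399 [ 0.5062 -0.4248  0.0739] [ 0.423 -0.45   0.061] [ 0.529 -0.112  1.357]
sander 1356 [ 0.7516 -0.1952  0.0338] [ 0.423 -0.253  0.025] [ 0.789 -0.112  1.357]
L ((0.5259819030761719, 0.20693928003311157), (0.18988259136676788, 0.1329914629459381), 2.752912998199463) 0.038920744730510715
-0.095 0.0389; -0.076 0.0389; -0.057 0.0388; -0.038 0.0388; -0.019 0.0391; 0.0 0.039; 0.019 0.0389; 0.038 0.0386; 0.057 0.0387; 0.076 0.0388; 
R ((0.5340283513069153, 0.027132544666528702), (0.18922600150108337, 0.13549111783504486), 2.6169517040252686) 0.03715697817140538
-0.095 0.0351; -0.076 0.0362; -0.057 0.0371; -0.038 0.0383; -0.019 0.0389; 0.0 0.0389; 0.019 0.0384; 0.038 0.0369; 0.057 0.0361; 0.076 0.0351; 
[[-9.00611299e-01 -4.34624377e-01 -9.69471910e-04]
 [-4.34625442e-01  9.00609624e-01  1.74055812e-03]
 [ 1.16626745e-04  1.98892347e-03 -9.99998015e-01]]
```

View pics/crop0.png

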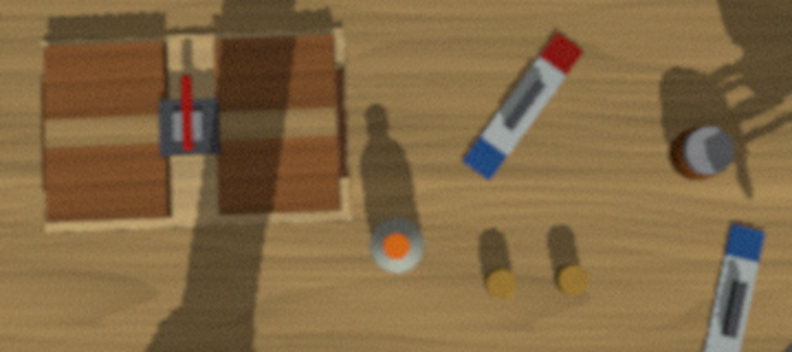

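The crop confirms both choices: the left straightedge and the right-hand brass cylinder. Depth shows the right blank falling about 4 mm to both ends, so it is the crowned one. Its seat is at about (0.534, 0.025) with a jig yaw of 2.6°.

Emit:
{"name": "play_rows", "arguments": {"commands": "0.6 0.67 -0.1 0 0 -0.45;0.6 0.67 -0.1 0 0 -0.45;0.6 0.67 -0.1 0 0 -0.45;0.6 0.67 -0.1 0 0 -0.45;0.6 0.67 -0.1 0 0 -0.45;0.6 0.67 -0.1 0 0 -0.45;0.6 0.67 -0.1 0 0 -0.45;0.6 0.67 -0.1 0 0 -0.45;0.6 0.67 -0.1 0 0 -0.45;0.6 0.67 -0.1 0 0 -0.45;0.6 0.67 -0.1 0 0 -0.45;0.6 0.67 -0.1 0 0 -0.45;0.6 0.67 -0.1 0 0 -0.45;0.6 0.67 -0.1 0 0 -0.45;0.6 0.67 -0.1 0 0 -0.45;0.6 0.67 -0.1 0 0 -0.45;0 0 0 0 0 0;0 0 0 0 0 0", "grip": 28}}

```text
time_s: 1.9
tcp_pos: [0.5596, -0.2407, 0.1739]
ee_rot: [[-0.809, 0.588, -0.001], [0.588, 0.809, 0.0], [0.001, -0.001, -1.0]]
wrist_force: [0.4, 0.6, 0.2]
gripper_width: 0.321
gripper_force: 0.0
```

Emit:
{"name": "play_rows", "arguments": {"commands": "0 0 -0.8 0 0 0;0 0 -0.8 0 0 0;0 0 -0.8 0 0 0;0 0 -0.8 0 0 0;0 0 -0.8 0 0 0;0 0 -0.5 0 0 0;0 0 -0.3 0 0 0;0 0 -0.3 0 0 0;0 0 -0.2 0 0 0;0 0 -0.1 0 0 0;0 0 0 0 0 0;0 0 0 0 0 0"}}

```text
time_s: 3.1
tcp_pos: [0.5602, -0.2413, 0.0131]
ee_rot: [[-0.808, 0.589, 0.001], [0.589, 0.808, -0.0], [-0.001, 0.0, -1.0]]
wrist_force: [-0.1, -0.1, 0.6]
gripper_width: 0.322
gripper_force: 0.0
```

Emit:
{"name": "play_rows", "arguments": {"commands": "0 0 0 0 0 0;0 0 0 0 0 0;0 0 0 0 0 0;0 0 0 0 0 0;0 0 0 0 0 0;0 0 0 0 0 0;0 0 0 0 0 0", "grip": 5}}

```text
time_s: 3.8
tcp_pos: [0.56, -0.2412, 0.0128]
ee_rot: [[-0.808, 0.589, 0.0], [0.589, 0.808, -0.0], [-0.0, 0.0, -1.0]]
wrist_force: [-0.3, 1.6, 2.0]
gripper_width: 0.133
gripper_force: 30.0
```

Emit:
{"name": "play_rows", "arguments": {"commands": "0 0 0.4 0 0 0;0 0 0.8 0 0 0;0 0 0.8 0 0 0;0 0 0.8 0 0 0;0 0 0.8 0 0 0;0 0 0.8 0 0 0;0 0 0.8 0 0 0;0 0 0.8 0 0 0"}}

```text
time_s: 4.6
tcp_pos: [0.5592, -0.2411, 0.1938]
ee_rot: [[-0.808, 0.59, -0.0], [0.59, 0.808, 0.0], [0.001, -0.0, -1.0]]
wrist_force: [0.3, 0.1, -1.2]
gripper_width: 0.138
gripper_force: 30.0
```

Emit:
{"name": "play_rows", "arguments": {"commands": "-0.07 0.4 0 0 0 0.2;-0.07 0.7 0 0 0 0.37;-0.07 0.74 0 0 0 0.37;-0.07 0.74 0 0 0 0.37;-0.07 0.74 0 0 0 0.37;-0.07 0.74 0 0 0 0.37;-0.07 0.74 0 0 0 0.37;-0.07 0.74 0 0 0 0.37;-0.07 0.74 0 0 0 0.37;-0.07 0.74 0 0 0 0.37;-0.07 0.74 0 0 0 0.37;-0.07 0.74 0 0 0 0.37;-0.03 0.31 0 0 0 0.2;0 0 0 0 0 0;0 0 0 0 0 0"}}

```text
time_s: 6.1
tcp_pos: [0.5332, 0.0229, 0.1922]
ee_rot: [[-0.999, -0.04, -0.001], [-0.04, 0.999, -0.0], [0.001, -0.0, -1.0]]
wrist_force: [0.7, -0.7, -1.2]
gripper_width: 0.138
gripper_force: 30.0
```

```bash
python3 - <<'E'
from h import *
s=r.sense(); print(s["tcp_pos"],s["joints"])
for n in("top","scene"):
    im,d,c=snap(n); np.savez(f"{n}1.npz",im=im,d=d)
    if n=="scene": cv2.imwrite("pics/scene1.png",im[60:420,100:540])
    hsv=cv2.cvtColor(im,cv2.COLOR_BGR2HSV);H,S=hsv[...,0],hsv[...,1];P=cloud(d,c)
    w=(P[...,2]>.15)&(P[...,2]<.24)&(P[...,1]>-.05)&(P[...,1]<.1)
    for nm,m in(("red",((H<6)|(H>174))&(S>150)&w),("blue",(H>100)&(H<125)&(S>130)&w)):
        q=P[m]; print(n,nm,len(q),q.mean(0) if len(q) else 0)
E
```

```text
[0.53317951 0.02287009 0.1921641 ] [ 1.98776835e+01  1.46478791e+01 -1.49769660e+01 -4.16685380e-03
 -6.04346902e+01 -1.07582084e+02]
top red 55 [0.61000476 0.01545013 0.18457093]
top blue 224 [0.45997215 0.01888179 0.18461917]
scene red 13 [0.60389205 0.03036416 0.18626731]
scene blue 0 0
```

View pics/scene1.png

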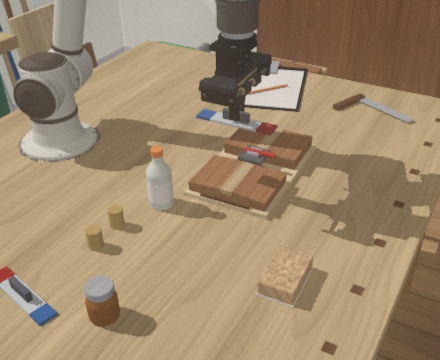

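The bar is held level in the gripper at crop (235,120), and all the bystanders are undisturbed. Now I'll lower it onto the right blank.

Emit:
{"name": "play_rows", "arguments": {"commands": "0.1 0.1 -0.6 0 0 0;0 0 -0.8 0 0 0;0 0 -0.8 0 0 0;0 0 -0.8 0 0 0;0 0 -0.6 0 0 0;0 0 -0.4 0 0 0;0 0 -0.3 0 0 0;0 0 -0.2 0 0 0;0 0 -0.05 0 0 0;0 0 0 0 0 0;0 0 0 0 0 0"}}

```text
time_s: 7.3
tcp_pos: [0.5372, 0.0263, 0.0567]
ee_rot: [[-0.999, -0.04, 0.001], [-0.04, 0.999, 0.0], [-0.001, 0.0, -1.0]]
wrist_force: [-0.1, -0.7, -1.3]
gripper_width: 0.137
gripper_force: 30.0
```

Still hanging; lower about 3 mm more.

Emit:
{"name": "play_rows", "arguments": {"commands": "-0.03 0 -0.05 0 0 0;0 0 -0.04 0 0 0;0 0 0 0 0 0;0 0 0 0 0 0"}}

```text
time_s: 7.7
tcp_pos: [0.5358, 0.0261, 0.0534]
ee_rot: [[-0.999, -0.04, 0.0], [-0.04, 0.999, 0.0], [-0.0, 0.0, -1.0]]
wrist_force: [-0.9, 0.0, -0.1]
gripper_width: 0.132
gripper_force: 30.0
```

Emit:
{"name": "play_rows", "arguments": {"commands": "0 0 0 0 0 0;0 0 0 0 0 0;0 0 0 0 0 0;0 0 0 0 0 0;0 0 0.3 0 0 0;0 0 0.6 0 0 0;0 0 0.8 0 0 0;0 0 0 0 0 0", "grip": 28}}

```text
time_s: 8.5
tcp_pos: [0.5383, 0.0267, 0.1082]
ee_rot: [[-0.999, -0.041, 0.008], [-0.041, 0.999, 0.002], [-0.008, 0.001, -1.0]]
wrist_force: [0.7, 0.2, 0.8]
gripper_width: 0.321
gripper_force: 0.0
```

Emit:
{"name": "play_rows", "arguments": {"commands": "0.5 0 0 0 0 0;0.8 0.1 0 0 0 0;0.75 0 0 0 0 0;0 0 0 0 0 0;0 0 0 0 0 0;0 0 0 0 0 0", "grip": 0}}

```text
time_s: 9.1
tcp_pos: [0.5962, 0.0289, 0.104]
ee_rot: [[-0.999, -0.04, -0.001], [-0.04, 0.999, -0.0], [0.001, -0.0, -1.0]]
wrist_force: [-0.2, 0.3, -0.2]
gripper_width: 0.011
gripper_force: 0.0
```

```bash
cat >> h.py <<'E'
def bar(n="top"):
    im,d,c=snap(n); hsv=cv2.cvtColor(im,cv2.COLOR_BGR2HSV);H,S=hsv[...,0],hsv[...,1];P=cloud(d,c)
    w=(P[...,2]>.034)&(P[...,2]<.058)&(abs(P[...,1]-.025)<.035)&(abs(P[...,0]-.534)<.12)
    for nm,m in(("red",((H<6)|(H>174))&(S>150)&w),("blue",(H>100)&(H<125)&(S>130)&w)):
        q=P[m]; print(n,nm,len(q),q.mean(0).round(4) if len(q) else 0)
    return im
E
python3 - <<'E'
from h import *
bar();bar("scene")
E
```

```text
top red 0 0
top blue 164 [0.4621 0.0222 0.0454]
scene red 138 [0.6081 0.0246 0.0466]
scene blue 0 0
```

Bar lies level, centred within a few mm of the seat. Press the red end.

Emit:
{"name": "play_rows", "arguments": {"commands": "0.13 0 -0.5 0 0 0;0 0 -0.7 0 0 0;0 0 -0.4 0 0 0;0 0 -0.2 0 0 0;0 0 -0.1 0 0 0;0 0 -0.1 0 0 0;0 0 -0.05 0 0 0;0 0 -0.05 0 0 0;0 0 0 0 0 0;0 0 0 0 0 0"}}

```text
time_s: 10.2
tcp_pos: [0.6016, 0.0291, 0.0437]
ee_rot: [[-0.999, -0.041, 0.002], [-0.041, 0.999, -0.0], [-0.002, -0.0, -1.0]]
wrist_force: [-3.1, 1.3, 8.3]
gripper_width: 0.003
gripper_force: 4.2
```

```bash
python3 -c "
from h import *
bar();bar('scene')"
```

```text
top red 0 0
top blue 170 [0.4631 0.0219 0.0504]
scene red 70 [0.611  0.0173 0.0426]
scene blue 0 0
```

It tips and holds with 8 N on it. Next I'll lift, cross over the rib and press the blue end.

Emit:
{"name": "play_rows", "arguments": {"commands": "0 0 0.3 0 0 0;0 0 0.8 0 0 0;0 0 0.8 0 0 0;-0.5 -0.05 0 0 0 0;-0.8 -0.05 0 0 0 0;-0.9 -0.05 0 0 0 0;-0.9 -0.05 0 0 0 0;-0.7 0 0 0 0 0;-0.4 0 0 0 0 0;0 0 0 0 0 0;0 0 0 0 0 0"}}

```text
time_s: 11.4
tcp_pos: [0.4765, 0.0235, 0.099]
ee_rot: [[-0.999, -0.041, 0.002], [-0.041, 0.999, 0.0], [-0.002, 0.0, -1.0]]
wrist_force: [0.3, -0.1, 0.3]
gripper_width: 0.008
gripper_force: 0.0
```

Emit:
{"name": "play_rows", "arguments": {"commands": "0 0 -0.5 0 0 0;0 0 -0.5 0 0 0;0 0 -0.3 0 0 0;0 0 -0.2 0 0 0;0 0 -0.2 0 0 0;0 0 -0.1 0 0 0;0 0 -0.05 0 0 0;0 0 -0.05 0 0 0;0 0 0 0 0 0;0 0 0 0 0 0"}}

```text
time_s: 12.4
tcp_pos: [0.4756, 0.0232, 0.0439]
ee_rot: [[-0.999, -0.041, 0.001], [-0.041, 0.999, -0.0], [-0.001, -0.0, -1.0]]
wrist_force: [-6.9, 0.6, 18.1]
gripper_width: 0.007
gripper_force: 9.2
```

```bash
python3 -c "
from h import *
bar();bar('scene')"
```

```text
top red 184 [0.6052 0.028  0.05  ]
top blue 0 0
scene red 53 [0.6076 0.0248 0.0518]
scene blue 0 0
```

Blue down makes the red end rise, so it rocks. Now to fetch the weight.

Emit:
{"name": "play_rows", "arguments": {"commands": "0 0 0.3 0 0 0;0 0 0.8 0 0 0;0 0 0.9 0 0 0;0 0 0.9 0 0 0;0 0 0.9 0 0 0;0 0 0.9 0 0 0;0 0 0.7 0 0 0;0 0 0 0 0 0", "grip": 56}}

```text
time_s: 13.3
tcp_pos: [0.4772, 0.0236, 0.207]
ee_rot: [[-0.999, -0.041, 0.008], [-0.041, 0.999, 0.002], [-0.008, 0.002, -1.0]]
wrist_force: [-0.3, 0.2, -0.6]
gripper_width: 0.607
gripper_force: 0.0
```

Emit:
{"name": "play_rows", "arguments": {"commands": "-0.2 -0.5 0 0 0 0;-0.3 -0.9 0 0 0 0;-0.3 -0.9 0 0 0 0;-0.3 -0.9 0 0 0 0;-0.3 -0.9 0 0 0 0;-0.3 -0.9 0 0 0 0;-0.3 -0.9 0 0 0 0;-0.3 -0.9 0 0 0 0;-0.3 -0.9 0 0 0 0;-0.3 -0.9 0 0 0 0;-0.3 -0.9 0 0 0 0;-0.2 -0.7 0 0 0 0;-0.1 -0.2 0 0 0 0;0 0 0 0 0 0;0 0 0 0 0 0"}}

```text
time_s: 14.8
tcp_pos: [0.3696, -0.2885, 0.2028]
ee_rot: [[-0.999, -0.04, -0.001], [-0.04, 0.999, 0.001], [0.001, 0.001, -1.0]]
wrist_force: [0.7, -0.1, 0.8]
gripper_width: 0.641
gripper_force: 0.0
```

```bash
python3 - <<'E'
from h import *
im=bar(); 
im,d,c=snap("scene"); P=cloud(d,c); m=(P[...,2]>.04)&(P[...,2]<.05)&(abs(P[...,1]+.25)<.08)&(abs(P[...,0]-.37)<.04)
for s in(m&(P[...,1]<-.26),m&(P[...,1]>-.245)): 
    q=P[s]; print(len(q),q.mean(0) if len(q) else 0)
E
```

```text
top red 188 [0.606  0.028  0.0452]
top blue 166 [0.4622 0.0219 0.0453]
147 [ 0.37564789 -0.29053823  0.04437279]
127 [ 0.37098575 -0.21505226  0.04420563]
```

Emit:
{"name": "play_rows", "arguments": {"commands": "0.13 -0.05 -0.6 0 0 0;0 0 -0.8 0 0 0;0 0 -0.8 0 0 0;0 0 -0.8 0 0 0;0 0 -0.8 0 0 0;0 0 -0.8 0 0 0;0 0 -0.6 0 0 0;0 0 -0.5 0 0 0;0 0 -0.4 0 0 0;0 0 -0.2 0 0 0;0 0 0 0 0 0;0 0 0 0 0 0"}}

```text
time_s: 16.1
tcp_pos: [0.3746, -0.2903, 0.0148]
ee_rot: [[-0.999, -0.041, 0.001], [-0.041, 0.999, -0.0], [-0.001, -0.0, -1.0]]
wrist_force: [0.8, -0.3, -0.5]
gripper_width: 0.641
gripper_force: 0.0
```

Emit:
{"name": "play_rows", "arguments": {"commands": "0 0 0 0 0 0;0 0 0 0 0 0;0 0 0 0 0 0;0 0 0 0 0 0;0 0 0 0 0 0;0 0 0 0 0 0;0 0 0 0 0 0;0 0 0 0 0 0", "grip": 25}}

```text
time_s: 16.9
tcp_pos: [0.374, -0.2903, 0.0146]
ee_rot: [[-0.999, -0.04, -0.0], [-0.04, 0.999, 0.0], [0.0, 0.0, -1.0]]
wrist_force: [-0.4, 3.6, 4.8]
gripper_width: 0.357
gripper_force: 30.0
```

Emit:
{"name": "play_rows", "arguments": {"commands": "0 0 0.3 0 0 0;0 0 0.8 0 0 0;0 0 0.8 0 0 0;0 0 0.8 0 0 0;0 0 0.8 0 0 0;0 0 0.8 0 0 0;0 0 0.8 0 0 0;0 0 0.8 0 0 0;0 0 0.3 0 0 0;0 0 0 0 0 0"}}

```text
time_s: 17.9
tcp_pos: [0.3744, -0.2906, 0.2012]
ee_rot: [[-0.999, -0.04, 0.003], [-0.04, 0.999, -0.001], [-0.003, -0.001, -1.0]]
wrist_force: [-0.6, 0.2, -2.2]
gripper_width: 0.36
gripper_force: 30.0
```

Emit:
{"name": "play_rows", "arguments": {"commands": "0.3 0.5 0 0 0 0;0.5 0.7 0 0 0 0;0.55 0.75 0 0 0 0;0.55 0.75 0 0 0 0;0.55 0.75 0 0 0 0;0.55 0.75 0 0 0 0;0.55 0.75 0 0 0 0;0.55 0.75 0 0 0 0;0.55 0.75 0 0 0 0;0.55 0.75 0 0 0 0;0.55 0.75 0 0 0 0;0.55 0.75 0 0 0 0;0.55 0.75 0 0 0 0;0.5 0.7 0 0 0 0;0.3 0.5 0 0 0 0;0 0 0 0 0 0;0 0 0 0 0 0"}}

```text
time_s: 19.6
tcp_pos: [0.6027, 0.029, 0.1989]
ee_rot: [[-0.999, -0.04, -0.003], [-0.04, 0.999, -0.001], [0.003, -0.001, -1.0]]
wrist_force: [-0.2, -0.7, -1.3]
gripper_width: 0.361
gripper_force: 30.0
```

Emit:
{"name": "play_rows", "arguments": {"commands": "0 0 -0.6 0 0 0;0 0 -0.8 0 0 0;0 0 -0.8 0 0 0;0 0 -0.8 0 0.2 0;0 0 -0.6 0 0.2 0;0 0 -0.4 0 0 0;0 0 -0.3 0 0 0;0 0 -0.2 0 0 0;0 0 -0.1 0 0 0;0 0 -0.05 0 0 0;0 0 0 0 0 0;0 0 0 0 0 0"}}

```text
time_s: 20.8
tcp_pos: [0.6039, 0.0292, 0.0615]
ee_rot: [[-0.997, -0.04, -0.059], [-0.04, 0.999, 0.0], [0.059, 0.003, -0.998]]
wrist_force: [-0.7, -0.5, -1.9]
gripper_width: 0.36
gripper_force: 30.0
```

Emit:
{"name": "play_rows", "arguments": {"commands": "0 0 -0.05 0 0 0;0 0 -0.05 0 0 0;0 0 0 0 0 0;0 0 0 0 0 0"}}

```text
time_s: 21.2
tcp_pos: [0.6036, 0.0291, 0.0578]
ee_rot: [[-0.997, -0.04, -0.06], [-0.04, 0.999, -0.0], [0.06, 0.002, -0.998]]
wrist_force: [0.9, 0.2, -1.4]
gripper_width: 0.361
gripper_force: 30.0
```

```bash
python3 -c "
from h import *
bar();bar('scene')"
```

```text
top red 0 0
top blue 171 [0.4633 0.0218 0.0499]
scene red 14 [0.6071 0.0125 0.0422]
scene blue 0 0
```

Emit:
{"name": "play_rows", "arguments": {"commands": "0 0 -0.03 0 0 0;0 0 -0.02 0 0 0;0 0 0 0 0 0;0 0 0 0 0 0"}}

```text
time_s: 21.7
tcp_pos: [0.6037, 0.0292, 0.0575]
ee_rot: [[-0.997, -0.041, -0.059], [-0.041, 0.999, -0.0], [0.059, 0.002, -0.998]]
wrist_force: [-2.7, 0.6, 5.9]
gripper_width: 0.355
gripper_force: 30.0
```

Emit:
{"name": "play_rows", "arguments": {"commands": "0 0 0.02 0 0 0;0 0 0 0 0 0;0 0 0 0 0 0;0 0 0 0 0 0;0 0 0 0 0 0;0 0 0 0 0 0", "grip": 52}}

```text
time_s: 22.3
tcp_pos: [0.6036, 0.0291, 0.0568]
ee_rot: [[-0.997, -0.04, -0.06], [-0.04, 0.999, -0.0], [0.06, 0.002, -0.998]]
wrist_force: [-0.2, -0.1, 0.5]
gripper_width: 0.598
gripper_force: 0.0
```

Emit:
{"name": "play_rows", "arguments": {"commands": "0.01 0 0.2 0 0 0;0.03 0 0.5 0 0 0;0.05 0 0.8 0 0 0;0.05 0 0.9 0 0 0;0 0 0.9 0 0 0;0 0 0.9 0 0 0;0.3 -0.8 0.5 0 0 0;0.3 -0.9 0 0 0 0;0.3 -0.9 0 0 0 0;0.3 -0.9 0 0 0 0;0.3 -0.9 0 0 0 0;0 -0.9 0 0 0 0;0 -0.9 0 0 0 0;0 -0.4 0 0 0 0;0 0 0 0 0 0;0 0 0 0 0 0"}}

```text
time_s: 23.9
tcp_pos: [0.6527, -0.1683, 0.1981]
ee_rot: [[-0.997, -0.04, -0.06], [-0.04, 0.999, 0.0], [0.06, 0.003, -0.998]]
wrist_force: [-0.2, -1.2, 0.0]
gripper_width: 0.595
gripper_force: 0.0
```

```bash
python3 - <<'E'
from h import *
a=bar(); b=bar('scene')
cv2.imwrite("pics/end.png",np.hstack([cv2.resize(a[130:350,150:510],(400,244)),cv2.resize(b[150:370,180:540],(400,244))]))
im,d,c=snap("top"); P=cloud(d,c); m=(P[...,2]>.075)&(P[...,2]<.1)&(abs(P[...,1]-.028)<.04)&(abs(P[...,0]-.6)<.05)
q=P[m]; print("weight top",len(q),q.mean(0))
print(r.sense()["wrist_force"],r.sense()["tcp_pos"])
E
```

```text
top red 0 0
top blue 0 0
scene red 34 [0.6133 0.0145 0.0416]
scene blue 0 0
weight top 0 [nan nan nan]
[-0.61814952  0.3040783  -0.41119078] [ 0.65289852 -0.16766064  0.19814975]<stdin>:5: RuntimeWarning: Mean of empty slice.
  ret = um.true_divide(
```

View pics/end.png

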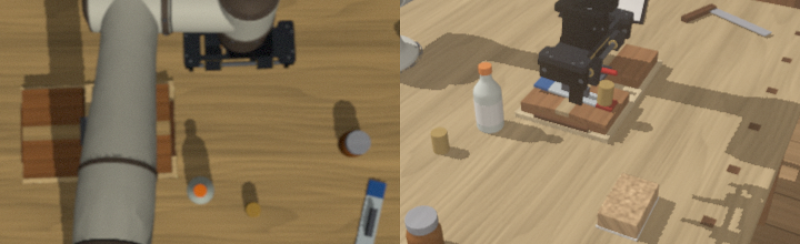

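The picture shows the weight standing on the lowered red end (right half, 605,95), but the arm blocks the top view. I'll swing it further aside for one numeric check.

Emit:
{"name": "play_rows", "arguments": {"commands": "-0.3 -0.8 0 0 0 0;-0.3 -0.9 0 0 0 0;-0.3 -0.9 0 0 0 0;-0.3 -0.9 0 0 0 0;-0.3 -0.9 0 0 0 0;-0.3 -0.9 0 0 0 0;-0.3 -0.9 0 0 0 0;-0.3 -0.9 0 0 0 0;-0.2 -0.5 0 0 0 0;0 0 0 0 0 0;0 0 0 0 0 0"}}

```text
time_s: 25.15
tcp_pos: [0.575, -0.3962, 0.1979]
ee_rot: [[-0.997, -0.041, -0.06], [-0.041, 0.999, 0.0], [0.06, 0.003, -0.998]]
wrist_force: [0.7, 0.1, -0.6]
gripper_width: 0.597
gripper_force: 0.0
```

```bash
python3 - <<'E'
from h import *
bar(); bar('scene')
for n in("top","scene"):
    im,d,c=snap(n); P=cloud(d,c); m=(P[...,2]>.08)&(P[...,2]<.1)&(abs(P[...,1]-.028)<.04)&(abs(P[...,0]-.6)<.05)
    q=P[m]; print("weight top",len(q),q.mean(0).round(4) if len(q) else 0)
E
```

```text
top red 8 [0.6131 0.0169 0.0422]
top blue 171 [0.4631 0.0219 0.0503]
scene red 23 [0.6131 0.0133 0.0425]
scene blue 0 0
weight top 149 [0.6017 0.0264 0.086 ]
weight top 124 [0.6057 0.0251 0.0865]
```

```bash
python3 -c "
from h import *
print(r.finish_job())"
```

```text
the job is handed in; nothing more can be done
None
```

The right blank is the crowned one: the straightedge rocked under both the red-end and blue-end presses, and it now lies tipped there with the brass weight upright on its red end, bystanders untouched; handed in at about 25 s, verdict not shown.

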